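# Clip a cooling plate into the repasting cradle

## Task

Clip the aluminium cooling plate into the repasting cradle: slide it along the bed up to the spring clip, then hold the clip's red tab down with one fingertip and, with the tab still held down, push the plate beneath the raised nose with the other fingertip until it is fully home against the back stop. Then let the tab up so that the nose clamps the plate. Only press and push: the plate must never be lifted off the bed or tipped, and the other things on the bench stay where they are.

Things in the scene. Friction and masses are not known exactly. Their poses are not given: they have to be found in the camera images.
- cradle: The cradle: fixed dark steel base, 170 x 170 mm; origin: centre of its underside. Its flat bed is 16 mm above the table. x: the way the plate is pushed home (away from the robot side). Two aluminium end rails along x, 9 mm high, 12 mm wide, inner faces at y = +/-61 mm, from x = -83 to +30 mm, guide the plate's ends with 1 mm to spare each.
- stop (a point): Back stop of the cradle: point on the bed, in the plane of the stop face, midway along it, 24 mm ahead (+x) of the cradle's centre. Axes as the cradle's: x the push direction, y along the stop, z up. The stop is two aluminium bars 6 mm high, at y = 19 to 59 mm on either side; the clip works in the gap between them.
- clip (a joint): Spring clip: rocker on a pin along y. Rad: 0 at rest, nose 1.5 mm above the bed, blocking the plate; 0.45 tab fully down at its limit, nose 9.7 mm up; about 0.30 with the nose resting on the plate. The nose clears the plate above 0.33; the tab counts as held down above 0.36. Sprung: on the tab's middle 1.6 N starts it, about 5 N holds it fully down.
- pivot (a point): The clip's pivot pin, 11 mm ahead (+x) of the stop point, 8 mm above the bed. The bracket's two ears (at y = +/-15 mm) stand 13 mm above the bed and reach 6 mm either way along x from the pin.
- tab (a point): Middle of the upper face of the clip's red tab, to be pressed. Tab 33 mm long (along x) by 36 mm wide. At rest it slopes up away from the nose at 0.45 rad, this point 15 mm above the bed and 35 mm ahead (+x) of the stop point. Fully down it is level, 3.5 mm above the bed, and spans 20 to 53 mm ahead of the stop point, this point at 36 mm.
- nose (a point): Underside of the clip's steel nose, a roll 24 mm wide (along y) and 5 mm in diameter, 7 mm before (-x of) the stop point. At rest its front is 9.5 mm before the stop face and the plate cannot pass.
- plate_lead (a point): Plate's leading edge: middle of the long side facing the clip, half-way up. The plate is a flat bare aluminium bar with four blue pads on top, 30 mm wide (its x, the way it is pushed), 120 mm long (y), 7 mm thick, 70 g, loose, flat on the bed between the rails, axes as the cradle's within a few degrees. Fully home, this point is in the plane of the stop face.
- plate_tail (a point): Plate's trailing edge, to be pushed: middle of the other long side, half-way up (3.5 mm above the bed), 30 mm behind plate_lead.
- tape: Roll of red tape lying flat, 68 mm across, 19 mm high, beside the cradle; leave alone. Origin: centre of its underside.
- scraper: Paste scraper with a black handle and a steel blade, 165 mm long, 18 mm high, lying beside the cradle; leave alone.
- paste: Small jar of paste, 36 mm across, 34 mm high, beside the cradle; leave alone. Origin: centre of its underside.
- driver: Screwdriver with a yellow handle, 160 mm long, lying to one side; leave alone.
- cleaner: White bottle of cleaner with a blue cap, 60 mm across, 150 mm high, standing to one side; leave alone. Origin: centre of its underside.
- tray: Blue screw tray, 100 x 130 x 25 mm, to one side; leave alone. Origin: centre of its underside.
- meter: Grey power meter, 62 x 62 x 32 mm, to one side; leave alone. Origin: centre of its underside.
There are look-alikes about, which are no part of the job. Of the things shaped like the part that bears plate_lead, the aluminium one is meant.

How it is judged:
On the way, in this order (a step that is already met when the one before it is completed fails the run):
1. the red tab is held down while the plate is still before the nose (not yet past its middle) (value of joint clip above 0.36 rad and x of plate_lead in the frame of stop below -0.007 m), for 0.1 s.
2. the plate is pushed fully home against the back stop with the tab still held down (x of plate_lead in the frame of stop above -0.003 m and angle between the x axis of plate_lead and the x axis of stop, either way round below 0.05 rad and value of joint clip above 0.36 rad), for 0.1 s.
At the end, for the whole second after the job is handed in: The plate lies flat on the bed (within 0.04 rad and 2 mm), its leading edge within 3 mm of the stop face and square to it within 0.05 rad; the tab is released and the clip's nose rests on the plate (clip between 0.24 and 0.345 rad) (x of plate_lead in the frame of stop above -0.003 m and angle between the x axis of plate_lead and the x axis of stop, either way round below 0.05 rad and value of joint clip between 0.24 and 0.345 rad and angle between plate_lead's own z axis and vertical below 0.04 rad and height (world z) of each of plate_lead, plate_tail below 0.0215 m); the robot touches nothing.
It fails at once if the plate is lifted more than 6 mm off the bed or tipped by more than 0.15 rad (height (world z) of any of plate_lead, plate_tail above 0.0255 m or angle between plate_lead's own z axis and vertical above 0.15 rad).
It fails at once if another thing on the bench is moved by more than 15 mm (distance of any of tape, scraper, paste, driver, cleaner, tray, meter from where it was at the start of the episode above 0.015 m).
It also fails if it takes over 67 s, if anything falls off the work surface, if the arm or the gripper's body presses on something with over 40 N, if the wrist force passes 120 N, or if a joint passes its speed limit or range.

## Robot

A 7-joint arm with a two-finger parallel gripper is mounted at the origin on the work surface. World frame = base frame: x ahead of the robot, y to its left, z up, the work surface at z = 0. Lengths are in m, angles in rad, forces in N, time in s.
With the tool pointing down it reaches from about 0.425 to 0.925 m from the base axis. Payload 6.8 kg.
Tool frame: the origin (TCP) lies between the finger pads; the fingertips stand 14 mm ahead of it and the grasp point (between the pads) lies 5 mm behind it (r.tips_ahead is the distance from the TCP to the fingertips, in m); z points along the fingers, y is the line along which they close (so a half turn about z gives the same grasp; the last joint's range is limited). The gripper opens to 85 mm and grips with 20 to 120 N. Pads are 22 mm wide; open, the fingers measure 114 mm over their backs; the gripper's body (76 mm by 85 mm) begins 54 mm behind the grasp point. The pads swing forward as they close: fully open they stand 13 mm farther back than shut.
Start: joints at [-1.289, 0.477, 0.022, 1.555, -0.011, 1.109, -0.083], TCP at [0.256, 0.624, 0.207] pointing down, gripper open.
Joint ranges: [-2.96, 2.96], [-0.34, 2.1], [-1.41, 1.46], [0.24, 2.44], [-1.37, 4.51], [0.17, 1.92], [-2.96, 2.96]. Speed limits (rad/s): [2.39, 2.39, 3.14, 3.14, 3.14, 3.14, 3.14].

## Interface

Orientations are given as a rotation vector (axis times angle).
In Python, from cell import r gives the robot as it stands.
- The arm moves only by the shell command python3 -m pendant 'ROWS' [FORCE]. ROWS is JSON, a list that holds one entry, the list of rows, each a list of 5 numbers: the shift along the world's x, y, z in mm, then the turn about the world's z in rad, then the opening, from 0 (shut) to 1 (fully open). A call has 1 to 5 rows; each row is the pose to reach, as a shift and turn from the pose commanded when the call began; what a row does not reach only later rows make up. A row lasts 1/12 s, in which the tool goes at most 41.7 mm and 7.16 degrees, less where a joint would pass 70% of its speed; a pose out of reach is approached as far as the arm can. A call with a gripper value outside its range is refused whole. The fingers move at their own pace and stop on an object; FORCE is the grip in N (left out, the last holds). Time passes only in rows, so rows that repeat a pose let the fingers close. It gives the time, the measured TCP pose, the force, the opening and the grip force at its end, in the units of the state.
- r.observe(): the state, without advancing time (a new reading comes with each control period).
- r.read_camera(name): name is "side" or "top" or "wrist"; returns a dict with "img" (420x560x3 uint8, red, green, blue), "mtx" (3x3 intrinsics, pixels), "extrinsics" (4x4, takes a point from world to camera coordinates); the wrist camera has in their place "T_tool_cam" (4x4, takes a point from camera to tool coordinates, whose origin is the TCP and whose axes are the flange's). Camera axes: x right, y down, z forward; pixel columns grow to the right and rows downward; lengths in m; the calibration is good to about 2 mm. A picture is of the moment at which its call begins: read the wrist's pose just before it. There is no depth.
- r.close_job(): hands the job in; it is judged then, once.
The state is a dict: "t": time; "joint_pos": joint angles; "joint_vel": joint speeds; "effort": joint torques, N m; "ee_pos": TCP position; "tcp_rot": TCP orientation; "force": force on the tool from outside, world axes, zero at the start; "ft_torque": the same for the moment, N m; "grip_width": opening from 0.0 (shut) to 1.0 (fully open); "gripper_force": force on a finger pad.
Only numpy, scipy, OpenCV 4.12 (cv2) and the standard library are available. Lean on these libraries where they do the work, as an engineer would, in place of code of your own. Each camera call takes 0.05 s, during which the arm holds its last target. There are 200 camera calls.

## Working session

There is one attempt and no reset: what is moved stays moved. The work goes in short steps, Python scripts to look and compute and a shell command to move; the robot and the scene stay as the last step left them, time stands still between calls to the robot, and variables do not carry over. Pictures are saved under pics/ and viewed, at most 10 in all, crops included, and the job is handed in when it is done.

```bash
mkdir -p pics; python3 - <<'E'
from cell import r
import cv2,numpy as np
s=r.observe();print({k:np.round(v,3).tolist() for k,v in s.items()}, r.tips_ahead)
for n in("top","side"):
    c=r.read_camera(n);cv2.imwrite(f"pics/{n}0.png",c["img"][:,:,::-1]);print(n,c["mtx"].round(1).tolist(),c["extrinsics"].round(4).tolist())
E
```

```text
{'t': 0.0, 'joint_pos': [-1.289, 0.478, 0.022, 1.556, -0.012, 1.109, -0.083], 'joint_vel': [0.0, -0.001, 0.002, -0.0, -0.001, -0.0, 0.0], 'effort': [-0.001, -59.646, 1.608, -28.12, 0.012, 0.009, 0.0], 'ee_pos': [0.256, 0.624, 0.206], 'tcp_rot': [-0.608, -3.082, 0.003], 'force': [-0.729, 0.255, -0.303], 'ft_torque': [-0.007, 0.038, 0.017], 'gripper_force': 0.0, 'grip_width': 1.003} 0.014
top [[411.4, 0.0, 284.9], [0.0, 411.4, 202.2], [0.0, 0.0, 1.0]] [[0.0809, -0.9967, 0.0027, -0.0569], [-0.9689, -0.0793, -0.2344, 0.5099], [0.2339, 0.0163, -0.9721, 1.2919], [0.0, 0.0, 0.0, 1.0]]
side [[432.9, 0.0, 272.6], [0.0, 432.9, 205.1], [0.0, 0.0, 1.0]] [[-0.9732, -0.2296, 0.0108, 0.4841], [-0.1658, 0.6686, -0.7249, 0.1447], [0.1592, -0.7073, -0.6888, 1.1069], [0.0, 0.0, 0.0, 1.0]]
```

View pics/top0.png

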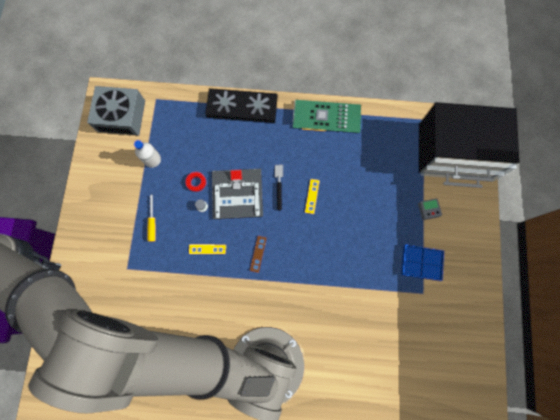

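View pics/side0.png

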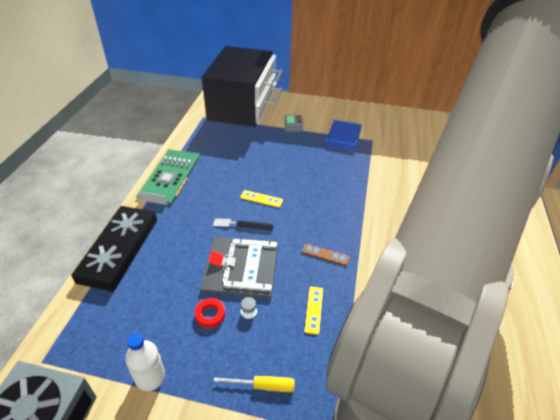

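```bash
cat > h.py <<'E'
from cell import r
import cv2,numpy as np
from scipy.spatial.transform import Rotation as R
def ray(c,uv,z,s=None):
    uv=np.array(uv,float).reshape(-1,2)
    d=np.c_[uv,np.ones(len(uv))]@np.linalg.inv(c["mtx"]).T
    if s is None: E=np.linalg.inv(c["extrinsics"])
    else:
        T=np.eye(4);T[:3,:3]=R.from_rotvec(s["tcp_rot"]).as_matrix();T[:3,3]=s["ee_pos"];E=T@c["T_tool_cam"]
    d=d@E[:3,:3].T;o=E[:3,3]
    return o+d*((z-o[2])/d[:,2])[:,None]
E
python3 - <<'E'
from h import *
c=r.read_camera("top");print(ray(c,[[212,172],[260,170],[262,217],[213,220],[236,175],[236,202]],0.016).round(3).tolist())
im=c["img"][150:270,170:330,::-1];cv2.imwrite("pics/crop.png",cv2.resize(im,None,fx=5,fy=5,interpolation=2))
s=r.observe();w=r.read_camera("wrist");print(w["mtx"],w["T_tool_cam"].round(3),R.from_rotvec(s["tcp_rot"]).as_matrix().round(3))
E
```

```text
[[0.61, 0.245, 0.016], [0.631, 0.081, 0.016], [0.466, 0.058, 0.016], [0.443, 0.221, 0.016], [0.606, 0.162, 0.016], [0.511, 0.151, 0.016]]
[[309.19026967   0.         273.00109022]
 [  0.         309.19026967 210.57489806]
 [  0.           0.           1.        ]] [[-0.    -0.96  -0.282  0.072]
 [ 1.    -0.    -0.001  0.001]
 [ 0.001 -0.282  0.96  -0.167]
 [ 0.     0.     0.     1.   ]] [[-0.925  0.38  -0.   ]
 [ 0.38   0.925 -0.001]
 [-0.    -0.001 -1.   ]]
```

View pics/crop.png

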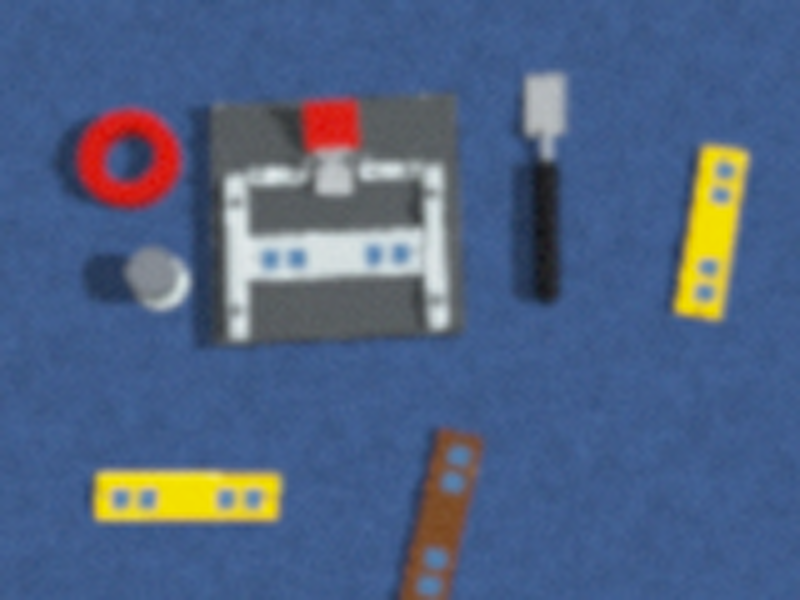

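Candidates: the aluminium bar in the cradle (top px 237,201), yellow bars (207,249) and (312,196), and a copper bar (258,253). I choose the aluminium one between the rails. Cradle centre ≈ (0.538, 0.151), yaw ≈ 0.14. The tape, jar and scraper lie beside it.

```bash
python3 -m pendant '[[[18,-32,0,-0.07,1],[36,-64,0,-0.14,1],[54,-96,0,-0.21,1],[72,-128,0,-0.28,1],[90,-160,0,-0.35,1]]]' && python3 -m pendant '[[[18,-32,0,-0.07,1],[36,-64,0,-0.14,1],[54,-96,0,-0.21,1],[72,-128,0,-0.28,1],[90,-160,0,-0.35,1]]]' && python3 -m pendant '[[[25,-38,0,-0.09,1],[50,-76,0,-0.18,1],[75,-114,0,-0.26,1],[100,-150,0,-0.34,1],[100,-150,0,-0.34,1]]]'
python3 - <<'E'
from h import *
s=r.observe();c=r.read_camera("wrist");print(s["t"],s["ee_pos"],s["tcp_rot"],R.from_rotvec(s["tcp_rot"]).as_matrix().round(3)[:,1],s["force"])
cv2.imwrite("pics/w1.png",c["img"][:,:,::-1])
E
```

```text
t: 0.62
ee_pos: [0.347, 0.4626, 0.2067]
tcp_rot: [-1.141, -2.927, 0.0]
force: [1.0, 0.9, 0.2]
grip_width: 0.996
gripper_force: 0.0
t: 1.03
ee_pos: [0.437, 0.3027, 0.2069]
tcp_rot: [-1.633, -2.684, -0.0]
force: [0.8, 0.5, 0.5]
grip_width: 0.996
gripper_force: 0.0
t: 1.45
ee_pos: [0.5395, 0.1474, 0.2073]
tcp_rot: [2.071, 2.357, -0.0]
force: [-0.1, -0.1, -0.3]
grip_width: 1.0
gripper_force: 0.0
1.45 [0.53949836 0.14739613 0.2073186 ] [ 2.07138840e+00  2.35747305e+00 -4.78820324e-04] [0.992 0.129 0.002] [-0.10421575 -0.0503612  -0.2880843 ]
```

View pics/w1.png

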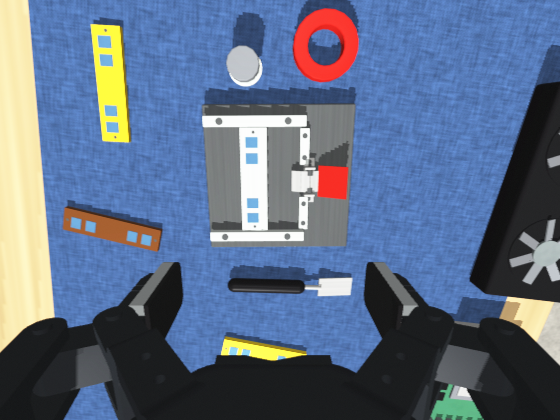

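The picture shows the plate spanning px (240–267, 128–230), the nose roll at about (293,181), the tab centre at (333,182) and the stop bars' face at x≈300.

```bash
python3 - <<'E'
from h import *
s=r.observe();c=r.read_camera("wrist");im=c["img"];hsv=cv2.cvtColor(im,cv2.COLOR_RGB2HSV);g=im.min(2)
np.set_printoptions(precision=4,suppress=True)
for row in (135,165,180,195,222): print(row,g[row,200:360:1].tolist() if row in(180,135) else "")
def edge(row,a,b,t=110): # subpixel crossings
    p=g[row].astype(float);return [x+(t-p[x])/(p[x+1]-p[x]) for x in range(a,b) if (p[x]<t)!=(p[x+1]<t)]
E_=[(v,edge(v,225,282)) for v in (132,170,176,182,188,194,224)]
for v,e in E_:
  print(v,np.round(e,1),ray(c,[[u,v] for u in e],.023,s)[:,:2].tolist())
m=(((hsv[:,:,0]<8)|(hsv[:,:,0]>172))&(hsv[:,:,1]>150)&(hsv[:,:,2]>110)).astype(np.uint8);m[:100]=0
x,y,w,h=cv2.boundingRect(m);print(x,y,w,h)
print("tab",ray(c,[[x+w/2,y+h/2]],.031,s))
print("cradle",ray(c,[[204,105],[354,104],[347,247],[213,247]],.016,s))
for v in (135,145,215,222):
  e=edge(v,290,320);print("stop",v,e,ray(c,[[u,v] for u in e],.022,s)[:,:2].tolist())
E
```

```text
135 [80, 81, 81, 100, 123, 127, 125, 124, 125, 126, 124, 121, 124, 123, 123, 126, 126, 124, 123, 122, 122, 120, 120, 125, 124, 123, 124, 122, 123, 125, 125, 123, 125, 125, 125, 127, 126, 122, 127, 235, 252, 252, 253, 253, 251, 248, 248, 248, 248, 248, 247, 246, 247, 247, 247, 248, 249, 251, 253, 253, 252, 252, 252, 252, 252, 252, 225, 81, 106, 127, 128, 126, 123, 122, 121, 123, 125, 126, 125, 122, 122, 121, 123, 123, 124, 123, 124, 124, 125, 125, 125, 123, 121, 122, 124, 124, 122, 120, 123, 125, 236, 247, 187, 122, 122, 123, 130, 233, 246, 195, 124, 123, 122, 125, 125, 124, 122, 121, 126, 125, 121, 120, 121, 121, 123, 123, 122, 126, 126, 123, 123, 121, 119, 118, 122, 124, 122, 121, 121, 124, 124, 122, 120, 120, 123, 122, 118, 120, 122, 123, 122, 124, 116, 97, 90, 90, 85, 77, 76, 78]
165 
180 [95, 92, 91, 92, 88, 83, 99, 124, 126, 123, 124, 125, 126, 122, 120, 124, 123, 124, 123, 124, 124, 124, 124, 122, 122, 127, 127, 126, 128, 126, 124, 127, 126, 125, 125, 126, 127, 129, 126, 125, 231, 252, 252, 253, 253, 253, 252, 252, 252, 253, 253, 253, 252, 252, 253, 253, 253, 253, 253, 253, 252
[... 396 characters left out ...]
8, 54, 99, 123, 115, 95, 88, 88, 90, 90, 87, 89, 90, 88, 87]
195 
222 
132 [] []
170 [] []
176 [266.9 267.3] [[0.5315878100691167, 0.15663217198640608], [0.5320537125447424, 0.15669329253831432]]
182 [] []
188 [267.  267.3] [[0.5333579531926621, 0.142712101221464], [0.5337253675738177, 0.14276027049826612]]
194 [] []
224 [240.3 266.9] [[0.5072331221409497, 0.09485480270476629], [0.5387437739843761, 0.09897764194962926]]
317 165 31 34
tab [[0.6056 0.1609 0.031 ]]
cradle [[0.4535 0.2243 0.016 ]
 [0.6162 0.2468 0.016 ]
 [0.6422 0.0794 0.016 ]
 [0.476  0.0577 0.016 ]]
stop 135 [] []
stop 145 [] []
stop 215 [] []
stop 222 [np.float64(297.20394736842104)] [[0.5745672210420014, 0.1058750154550525]]
```

```bash
python3 - <<'E'
from h import *
s=r.observe();c=r.read_camera("wrist");g=c["img"].min(2)
np.set_printoptions(precision=4,suppress=True)
def edge(row,a,b,t=180):
    p=g[row].astype(float);return [x+(t-p[x])/(p[x+1]-p[x]) for x in range(a,b) if (p[x]<t)!=(p[x+1]<t)]
yaw=0.138;ax=np.array([np.cos(yaw),np.sin(yaw)]);
P={}
for v in (133,170,180,190,225):
  e=edge(v,225,282);P[v]=ray(c,[[u,v] for u in e],.023,s)[:,:2];print("plate",v,np.round(e,1),P[v].tolist())
d=P[133][-1]-P[225][-1];print("plate yaw",np.arctan2(-d[0],d[1]))
S=[]
for v in (130,135,140,215,220,225):
  e=edge(v,285,315);S.append(ray(c,[[e[0],v]],.022,s)[0,:2]);print("stop",v,np.round(e,1),S[-1])
d=S[1]-S[-2];print("stop yaw",np.arctan2(-d[0],d[1]))
print("nose",ray(c,[[290.8,180]],.021,s))
# rail inner faces on col 285 (top at .025)
for u in (230,280,): 
  p=g[:,u].astype(int); print(u,[ (v,p[v],p[v+1]) for v in range(100,250) if (p[v]<180)!=(p[v+1]<180)])
E
```

```text
plate 133 [239.5 253.  254.4 267.4] [[0.4937435386554476, 0.20335646385349448], [0.5084518483665676, 0.20533906628485205], [0.5099060214467461, 0.20553508113230914], [0.5241449333980244, 0.20745441122590563]]
plate 170 [240.5 267.4] [[0.4990571817188462, 0.16282828744368433], [0.5294287305262848, 0.16691908576982287]]
plate 180 [240.7 267.4] [[0.5004706627101543, 0.15138507736859708], [0.530882673456941, 0.15548044268816524]]
plate 190 [241.2 267.4] [[0.5023149564136031, 0.1397817459386056], [0.5323553702105269, 0.14382618253201077]]
plate 225 [242.  267.4] [[0.5077120006400829, 0.09721829636965376], [0.5378474037285185, 0.10127226624082646]]
plate yaw 0.12833757130770582Traceback (most recent call last):
  File "<stdin>", line 13, in <module>
IndexError: list index out of range
```

```bash
python3 - <<'E'
from h import *
s=r.observe();c=r.read_camera("wrist");g=c["img"].min(2)
np.set_printoptions(precision=4,suppress=True)
def edge(row,a,b,t=180):
    p=g[row].astype(float);return [x+(t-p[x])/(p[x+1]-p[x]) for x in range(a,b) if (p[x]<t)!=(p[x+1]<t)]
print(s["ee_pos"])
for v in list(range(130,160,5))+list(range(200,228,4)):
  e=edge(v,285,315)
  if e: print("stop",v,np.round(e,1),ray(c,[[e[0],v]],.022,s)[0,:2])
print("nose",edge(180,280,300),ray(c,[[edge(180,280,300)[0],180]],.0185,s))
for u in (230,280): 
  p=g[:,u].astype(int); E=[v for v in range(100,250) if (p[v]<180)!=(p[v+1]<180)];print(u,E,ray(c,[[u,v+.5] for v in E],.025,s)[:,:2].tolist())
E
```

```text
[0.5369 0.153  0.2067]
stop 130 [308.3] [0.5666 0.2196]
stop 135 [301.7 311.4] [0.5603 0.2134]
stop 140 [301.5 304.6 308.8 311.5] [0.561 0.208]
stop 145 [301.5 311.4] [0.5618 0.2026]
stop 150 [301.5 311.2] [0.5627 0.1972]
stop 155 [301.5 310.8] [0.5636 0.1917]
stop 200 [305.4] [0.5767 0.1408]
stop 204 [299.7 309.1 311.1 314.5] [0.5708 0.1351]
stop 208 [299.6 302.4 306.5 309.1] [0.5715 0.1302]
stop 212 [299.5 308.5] [0.5722 0.1253]
stop 216 [299.5 308.5] [0.573  0.1204]
stop 220 [299.5 308.5] [0.5739 0.1155]
stop 224 [299.4 308.5] [0.5745 0.1105]
nose [np.float64(292.84722222222223)] [[0.5587 0.1616 0.0185]]
230 [120, 131, 236, 245] [[0.48066315789535485, 0.2178600609196108], [0.4817987999428712, 0.20637155534875565], [0.4938659348402791, 0.08429669311877769], [0.4950163283666445, 0.07265895703351341]]
280 [120, 131, 236, 245] [[0.534238165019935, 0.22528801049303027], [0.5358953521251913, 0.21387200993928762], [0.553504301057215, 0.09256780106559845], [0.5551830079723387, 0.08100355523491559]]
```

```bash
python3 -m pendant '[[[-20,-3,0,0.005,0.5],[-40,-6,-30,0.005,0],[-63,-10,-65,0.005,0],[-63,-10,-100,0.005,0],[-63,-10,-130,0.005,0]]]' && python3 -m pendant '[[[0,0,0,0,0],[0,0,0,0,0],[0,0,0,0,0],[0,0,0,0,0]]]'
python3 - <<'E'
from h import *
s=r.observe();c=r.read_camera("wrist");print(s["ee_pos"],R.from_rotvec(s["tcp_rot"]).as_matrix().round(4)[:,1],s["grip_width"])
cv2.imwrite("pics/w2.png",c["img"][:,:,::-1])
E
```

```text
t: 2.07
ee_pos: [0.4706, 0.1464, 0.0753]
tcp_rot: [-2.047, -2.381, 0.0]
force: [0.8, -0.4, 0.6]
grip_width: 0.3
gripper_force: 0.0
t: 2.4
ee_pos: [0.4751, 0.1455, 0.0787]
tcp_rot: [2.052, 2.377, 0.005]
force: [1.1, -0.4, -0.1]
grip_width: 0.001
gripper_force: 0.0
[0.47505205 0.14552485 0.07872183] [0.9892 0.1462 0.0033] 0.0005219938274742324
```

View pics/w2.png

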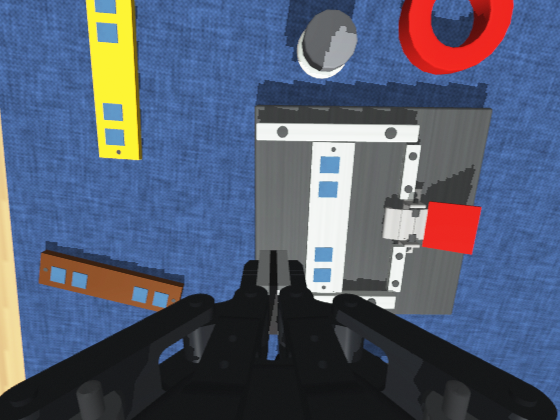

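Shut fingertips at px (272,255), behind the plate's tail (≈311,230); the cradle is fully in view. Re-measuring from closer.

```bash
cat > m.py <<'E'
from h import *
np.set_printoptions(precision=4,suppress=True)
AX=np.array([np.cos(.137),np.sin(.137)]);LT=np.array([-AX[1],AX[0]])
def bands(c,s,rows,z,a,b,t=180):
    g=c["img"].min(2)
    for v in rows:
        p=g[v].astype(float);e=[x+(t-p[x])/(p[x+1]-p[x]) for x in range(a,b) if (p[x]<t)!=(p[x+1]<t)]
        if e:
            q=ray(c,[[u,v] for u in e],z,s)[:,:2];print(v,np.round(e,1),"along",(q@AX*1e3).round(1),"lat",(q@LT*1e3).round(1)[:1])
def red(c,s,z=.031,amin=100):
    h=cv2.cvtColor(c["img"],cv2.COLOR_RGB2HSV);m=(((h[:,:,0]<8)|(h[:,:,0]>172))&(h[:,:,1]>150)&(h[:,:,2]>110)).astype(np.uint8)
    n,_,st,ce=cv2.connectedComponentsWithStats(m)
    for i in range(1,n):
        if st[i,4]>amin: q=ray(c,[ce[i]],z,s)[0,:2];print("red",st[i],"along",q@AX*1e3,"lat",q@LT*1e3)
E
python3 - <<'E'
from m import *
s=r.observe();c=r.read_camera("wrist");print("tcp along,lat",s["ee_pos"][:2]@AX,s["ee_pos"][:2]@LT,s["ee_pos"][2])
print("plate");bands(c,s,(210,225,235),.023,295,370)
print("stop");bands(c,s,(150,165,180,255,270,285),.022,380,430)
print("nose");bands(c,s,(215,222,230),.0185,370,400)
red(c,s)
E
```

```text
tcp along,lat 0.4904330064228159 0.07914393353864335 0.0786941014877243
plate
210 [308.7 348.7] along [517.1 547.1] lat [87.4]
225 [307.6 347.3] along [516.7 546.9] lat [75.6]
235 [307.6 346.3] along [517.  546.8] lat [67.4]
stop
150 [405.8 419.9] along [584.6 594.7] lat [132.3]
165 [403.8 417.8] along [584.6 594.7] lat [121.6]
180 [401.8 415.6] along [584.5 594.6] lat [110.6]
255 [392.3 395.1 402.7 404.9] along [584.5 586.8 592.8 594.5] lat [50.8]
270 [390.3 402.8] along [584.5 594.5] lat [37.8]
285 [388.3 392.2 398.1 400.7] along [584.5 587.6 592.4 594.5] lat [24.3]
nose
215 [385.6] along [577.] lat [82.6]
222 [384.8] along [577.] lat [76.9]
230 [383.8] along [576.9] lat [70.4]
red [ 399    0  115   74 4704] along 600.0812012779018 lat 202.6590884424033
red [ 422  201   60   53 2424] along 621.3880054587921 lat 78.01118512337473
```

```bash
python3 -m pendant '[[[0,-1.5,-20,-0.01,0],[0,-1.5,-40,-0.01,0],[0,-1.5,-46,-0.01,0],[0,-1.5,-46,-0.01,0]]]' && python3 -m pendant '[[[8,1,0,0,0],[15,2,0,0,0],[22,3,0,0,0],[29,4,0,0,0],[34,4.7,0,0,0]]]' && python3 -m pendant '[[[0,0,0,0,0],[0,0,0,0,0]]]'
python3 - <<'E'
from m import *
s=r.observe();c=r.read_camera("wrist");print("tcp along,lat",s["ee_pos"][:2]@AX,s["ee_pos"][:2]@LT,s["ee_pos"][2],R.from_rotvec(s["tcp_rot"]).as_matrix().round(4)[:,1])
cv2.imwrite("pics/w3.png",c["img"][:,:,::-1])
E
```

```text
t: 2.83
ee_pos: [0.4729, 0.1427, 0.0303]
tcp_rot: [-2.065, -2.367, 0.002]
force: [-0.5, -1.3, -0.2]
grip_width: -0.0
gripper_force: 0.0
t: 3.25
ee_pos: [0.5093, 0.148, 0.0315]
tcp_rot: [2.065, 2.366, 0.003]
force: [-0.3, 0.4, -0.4]
grip_width: 0.003
gripper_force: 0.0
t: 3.42
ee_pos: [0.5078, 0.1476, 0.0309]
tcp_rot: [2.066, 2.367, 0.0]
force: [0.5, -1.3, 0.4]
grip_width: -0.001
gripper_force: 0.0
tcp along,lat 0.5232267080072887 0.07684040887075852 0.030858420645157057 [0.9908 0.1354 0.0001]
```

View pics/w3.png

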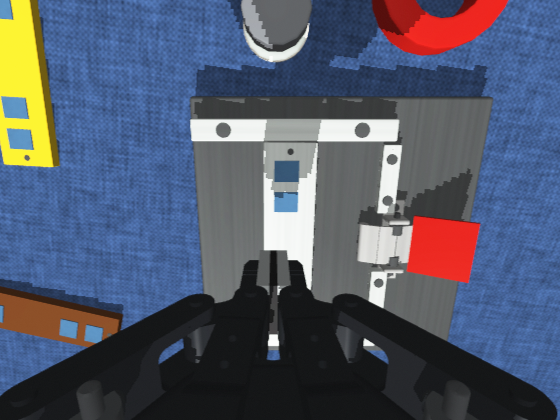

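```bash
python3 - <<'E'
from m import *
s=r.observe();c=r.read_camera("wrist")
print("plate");bands(c,s,(225,235,245),.023,245,335,140)
print("stop");bands(c,s,(160,180),.022,360,410)
print("nose");bands(c,s,(235,245,255),.0185,345,375)
T=np.eye(4);T[:3,:3]=R.from_rotvec(s["tcp_rot"]).as_matrix();T[:3,3]=s["ee_pos"]
W=np.linalg.inv(T@c["T_tool_cam"])
for p in [(0,-.0145,.014),(0,.0145,.014),(.011,0,.014),(.011,.01,.014),(.011,.01,0)]:
  q=W@T@np.r_[p,1];print(p,(c["mtx"]@q[:3]/q[2])[:2])
E
```

```text
plate
225 [263.4 314.7] along [516.8 547.3] lat [89.5]
235 [263.4 314.4] along [516.7 547.4] lat [83.1]
245 [263.4 313.7] along [516.6 547.2] lat [76.6]
stop
160 [383.4 387.1 398.1 400.8] along [584.8 586.9 593.1 594.6] lat [127.8]
180 [381.4 398.4] along [584.8 594.6] lat [116.4]
nose
235 [360.9] along [576.7] lat [81.3]
245 [360.] along [576.7] lat [74.7]
255 [359.1] along [576.7] lat [67.9]
(0, -0.0145, 0.014) [250.3131 240.8589]
(0, 0.0145, 0.014) [296.5518 240.8487]
(0.011, 0, 0.014) [273.4358 224.2453]
(0.011, 0.01, 0.014) [289.6393 224.2417]
(0.011, 0.01, 0) [290.9009 232.1575]
```

The plate (tail 517, lead 547 along) has not moved, so the tips must be higher than assumed. I'll check from the side camera.

```bash
python3 - <<'E'
from m import *
print(r.tips_ahead)
s=r.observe();c=r.read_camera("side");E=c["extrinsics"]
T=np.eye(4);T[:3,:3]=R.from_rotvec(s["tcp_rot"]).as_matrix();T[:3,3]=s["ee_pos"]
for z in (0,.014):
  q=E@T@np.r_[0,0,z,1];u=(c["mtx"]@q[:3]/q[2])[:2];print(z,u)
x,y=int(u[0]),int(u[1])
cv2.imwrite("pics/s3.png",cv2.resize(c["img"][y-60:y+40,x-60:x+60,::-1],None,fx=6,fy=6,interpolation=2));print(x-60,y-60)
E
```

```text
0.014
0 [255.1413 260.9616]
0.014 [255.2413 264.5581]
195 204
```

View pics/s3.png

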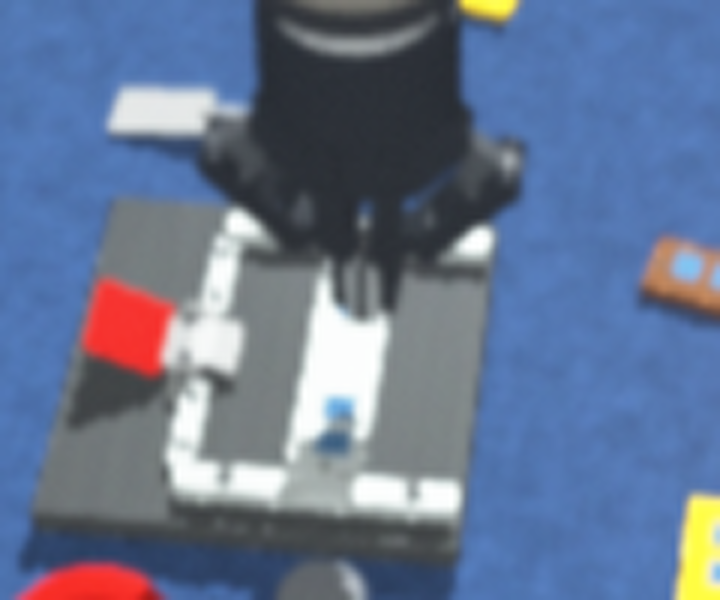

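```bash
python3 -m pendant '[[[-15,-2,0,0,0],[-31,-4.2,0,0,0],[-31,-4.2,-8,0,0],[-31,-4.2,-15,0,0],[-31,-4.2,-15,0,0]]]' && python3 -m pendant '[[[0,0,-2,0,0],[0,0,-3,0,0],[0,0,-3,0,0]]]'
python3 - <<'E'
from m import *
s=r.observe();c=r.read_camera("side");E=c["extrinsics"];print(s["ee_pos"],s["force"])
cv2.imwrite("pics/s4.png",cv2.resize(c["img"][204:304,195:315,::-1],None,fx=6,fy=6,interpolation=2))
E
```

```text
t: 3.98
ee_pos: [0.4762, 0.1434, 0.0146]
tcp_rot: [-2.065, -2.367, 0.002]
force: [0.2, -0.2, 1.0]
grip_width: 0.003
gripper_force: 0.0
t: 4.23
ee_pos: [0.477, 0.1434, 0.0126]
tcp_rot: [2.066, 2.367, -0.0]
force: [-0.9, 0.2, -0.2]
grip_width: 0.004
gripper_force: 0.0
[0.477  0.1434 0.0126] [-0.8631  0.2304 -0.1758]
```

View pics/s4.png

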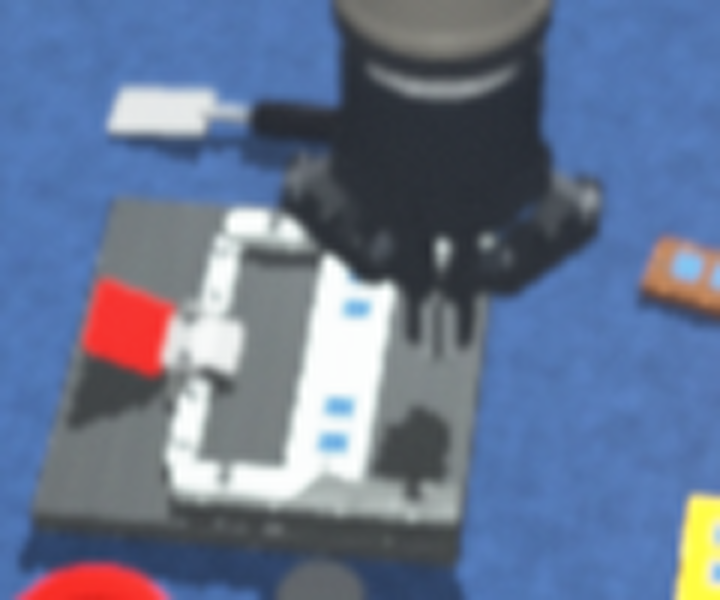

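Tips now appear about 14 mm above the bed (px ≈ (267,262)), i.e. they lie ~17 mm *behind* the reported TCP. I'll feel for the bed.

```bash
f='force|ee_pos|refus'; python3 -m pendant '[[[0,0,-2,0,0],[0,0,-4,0,0],[0,0,-6,0,0],[0,0,-7,0,0],[0,0,-7,0,0]]]' | egrep "$f"; python3 -m pendant '[[[0,0,-1.5,0,0],[0,0,-3,0,0],[0,0,-3,0,0]]]'| egrep "$f"; python3 -m pendant '[[[0,0,-1,0,0],[0,0,-2,0,0],[0,0,-2,0,0]]]'| egrep "$f"
```

```text
ee_pos: [0.4763, 0.1433, 0.0055]
force: [-0.1, 0.1, -0.3]
gripper_force: 0.0
ee_pos: [0.4764, 0.1433, 0.0026]
force: [0.2, 0.6, -0.3]
gripper_force: 0.0
ee_pos: [0.4764, 0.1434, 0.0006]
force: [-0.8, -0.2, 0.1]
gripper_force: 0.0
```

```bash
f='force:|ee_pos|refus'; for i in 1; do python3 -m pendant '[[[0,0,-0.5,0,0],[0,0,-1,0,0],[0,0,-1,0,0]]]'| egrep "$f"; done;  python3 -m pendant '[[[0,0,-0.5,0,0],[0,0,-1,0,0],[0,0,-1,0,0]]]'| egrep "$f"
python3 - <<'E'
from m import *
s=r.observe();c=r.read_camera("wrist");print(s["ee_pos"])
cv2.imwrite("pics/w5.png",c["img"][:,:,::-1])
bands(c,s,(190,200,210),.023,240,420)
E
```

```text
ee_pos: [0.4765, 0.1434, -0.0003]
force: [-1.2, -0.7, 0.5]
gripper_force: 0.0
ee_pos: [0.4765, 0.1434, -0.0013]
force: [1.2, 0.8, -0.2]
gripper_force: 0.0
[ 0.4765  0.1434 -0.0013]
190 [328.  341.2 370.8 391.4] along [517.2 523.4 537.4 547.1] lat [118.1]
200 [327.7 390.2] along [517.3 547.1] lat [113.2]
210 [326.8 339.4 369.1 389.2] along [517.2 523.2 537.5 547.1] lat [108.3]
```

View pics/w5.png

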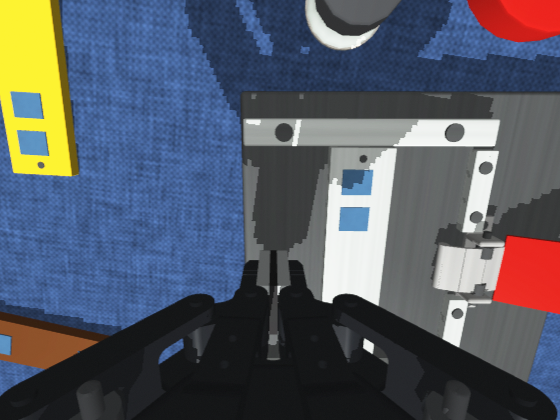

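Tips at px (273,252) almost meet their own shadow on the bed, and the plate is untouched (327–390). A few more 1 mm steps will find the bed.

```bash
f='force:|ee_pos|refus'; python3 -m pendant '[[[0,0,-0.5,0,0],[0,0,-1,0,0],[0,0,-1,0,0]]]'| egrep "$f";  python3 -m pendant '[[[0,0,-0.5,0,0],[0,0,-1,0,0],[0,0,-1,0,0]]]'| egrep "$f";python3 -m pendant '[[[0,0,-0.5,0,0],[0,0,-1,0,0],[0,0,-1,0,0]]]'| egrep "$f";python3 -m pendant '[[[0,0,-0.5,0,0],[0,0,-1,0,0],[0,0,-1,0,0]]]'| egrep "$f"
```

```text
ee_pos: [0.4764, 0.1434, -0.0023]
force: [-0.1, 0.8, 0.5]
gripper_force: 0.0
ee_pos: [0.4764, 0.1434, -0.0033]
force: [0.4, -0.4, 0.1]
gripper_force: 0.0
ee_pos: [0.4765, 0.1433, -0.0043]
force: [-0.2, 1.1, 0.1]
gripper_force: 0.0
ee_pos: [0.4765, 0.1434, -0.0053]
force: [1.2, -0.2, 0.1]
gripper_force: 0.0
```

```bash
f='force:|ee_pos|refus'; for k in 1; do python3 -m pendant '[[[0,0,-0.5,0,0],[0,0,-1,0,0],[0,0,-1,0,0]]]'| egrep "$f";  python3 -m pendant '[[[0,0,-0.5,0,0],[0,0,-1,0,0],[0,0,-1,0,0]]]'| egrep "$f";python3 -m pendant '[[[0,0,-0.5,0,0],[0,0,-1,0,0],[0,0,-1,0,0]]]'| egrep "$f"; done
python3 - <<'E'
from m import *
s=r.observe();c=r.read_camera("wrist");print(s["ee_pos"],s["force"])
w=c["img"][170:320,180:340,::-1]
c2=r.read_camera("side")["img"][220:280,225:305,::-1]
a=cv2.resize(w,(640,600),interpolation=2);
cv2.imwrite("pics/w6.png",cv2.resize(np.vstack([cv2.resize(w,(480,450)),]),None,fx=1,fy=1))
cv2.imwrite("pics/x6.png",np.hstack([cv2.resize(w,(400,375),interpolation=2),cv2.resize(c2,(400,375),interpolation=2)]))
E
```

```text
ee_pos: [0.4765, 0.1434, -0.0063]
force: [-0.0, 0.1, -0.8]
gripper_force: 0.0
ee_pos: [0.4764, 0.1434, -0.0073]
force: [-0.1, 0.1, -0.6]
gripper_force: 0.0
ee_pos: [0.4764, 0.1434, -0.0083]
force: [-0.7, 0.1, -0.6]
gripper_force: 0.0
[ 0.4764  0.1434 -0.0083] [-0.6545  0.0528 -0.6019]
```

View pics/x6.png

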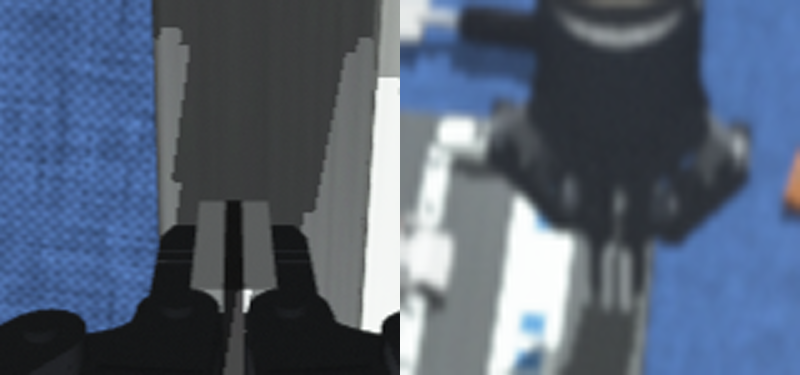

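Wrist view: tips (crop (233,200)) sit at the beginning of their shadow. Side view: tips at about px (269,269.6). I'll work out the height.

```bash
python3 - <<'E'
from m import *
c=r.read_camera("side");s=r.observe()
for l in(0,.011):
 for z in (.016,.02,.024,.03):
  q=c["extrinsics"]@np.r_[s["ee_pos"][:2]+l*LT,z,1];print(l,z,(c["mtx"]@q[:3]/q[2])[:2])
g=c["img"];print(g[255:280,262:276].min(2))
E
```

```text
0 0.016 [267.6176 265.8002]
0 0.02 [267.6221 264.781 ]
0 0.024 [267.6267 263.7565]
0 0.03 [267.6336 262.2099]
0.011 0.016 [267.1563 269.3245]
0.011 0.02 [267.1597 268.3068]
0.011 0.024 [267.1631 267.2838]
0.011 0.03 [267.1682 265.7393]
[[ 44  44  44  44  45  55  65  56  45  45  43  44  47  48]
 [ 48  43  44  44  45  55  69  57  46  45  43  44  44  45]
 [ 59  47  44  45  47  59  70  58  46  45  43  46  53  52]
 [ 79  53  45  48  62  77  72  58  49  45  45  54  77  74]
 [ 97  62  52  68  94 104  85  77  66  51  45  64  98  95]
 [105  67  56  87 119 117  97 105  98  66  48  64  97  94]
 [106  69  59  92 121 109  95 122 119  78  51  61  91  88]
 [105  69  58  93 122 104  93 125 125  82  50  61  89  85]
 [106  70  59  92 122 105  95 125 126  81  49  62  93  84]
 [106  70  60  92 121 103  93 125 125  81  51  68  98  88]
 [112  75  61  94 122 105  92 126 126  82  54  71  99  90]
 [117  81  66  98 123 105  94 126 125  85  65  84  99  89]
 [114  85  74 101 122 103  93 124 126  92  87 104 100  88]
 [100  82  77  96 110  93  88 119 123  97  99 113  99  83]
 [ 79  72  72  80  88  78  78  99 106  88  94 112  95  82]
 [ 71  68  69  70  71  69  71  76  78  78  96 112  91  81]
 [ 70  68  68  68  67  68  68  68  68  77 101 113  91  81]
 [ 69  69  67  68  68  68  68  67  68  77 101 113  93  83]
 [ 67  68  66  67  66  67  68  68  68  81 110 117  95  85]
 [ 67  68  68  67  68  68  67  67  68  83 113 113  92  84]
 [ 69  69  67  67  67  67  67  67  70  86 112 107  88  82]
 [ 68  68  67  66  67  68  67  67  75  97 114 101  85  83]
 [ 66  68  67  66  66  66  67  67  81 109 119  97  83  83]
 [ 67  67  67  66  68  67  67  69  85 115 120  94  81  81]
 [ 67  67  67  66  68  67  67  73  94 118 119  93  80  79]]
```

```bash
f='force:|ee_pos|refus'; python3 -m pendant '[[[7,1,0,0,0],[14,2,0,0,0],[20,2.8,0,0,0],[20,2.8,0,0,0],[20,2.8,0,0,0]]]'| egrep "$f"
cat > look.py <<'E'
from m import *
s=r.observe();c=r.read_camera("wrist");print("t",s["t"],"tcp along,lat",s["ee_pos"][:2]@AX,s["ee_pos"][:2]@LT,s["ee_pos"][2],"F",s["force"])
bands(c,s,(170,185,200,215,230,245),.023,200,480)
red(c,s)
import sys
if len(sys.argv)>1: cv2.imwrite(sys.argv[1],c["img"][:,:,::-1])
E
python3 look.py
```

```text
ee_pos: [0.4973, 0.1463, -0.0081]
force: [0.0, 0.1, -0.1]
gripper_force: 0.0
t 8.0667 tcp along,lat 0.5125921517227174 0.0769976326453501 -0.008147504635385515 F [ 0.0432  0.0566 -0.0562]
170 [302.9 368.1 435.7 441.  455.  458.5] along [525.5 554.2 584.  586.3 592.5 594. ] lat [128.6]
185 [302.6 313.6 347.7 366.8 433.5 456.1] along [525.5 530.5 545.7 554.2 584.  594.1] lat [121.9]
200 [301.8 366.9 431.2 453.5] along [525.4 554.8 584.  594.1] lat [115.]
215 [301.6 312.3 343.7 365.5 428.8 450.7] along [525.5 530.4 544.8 554.8 583.8 593.9] lat [107.9]
230 [300.8 313.4 342.7 364.4 426.7 447.2] along [525.3 531.1 544.8 554.9 583.9 593.5] lat [100.6]
245 [300.8 362.9] along [525.4 554.8] lat [93.1]
red [ 452    0  108   39 3107] along 596.4441769158034 lat 185.81667557801626
red [ 460  240  100   86 6379] along 621.7626847196276 lat 78.29948327698149
```

```bash
f='force:|ee_pos|refus'; python3 -m pendant '[[[5,0.7,0,0,0],[10,1.4,0,0,0],[15.5,2.2,0,0,0],[15.5,2.2,0,0,0]]]'| egrep "$f"; python3 look.py; python3 -m pendant '[[[-20,-2.8,0,0,0],[-20,-2.8,30,0,0.4],[-20,-2.8,65,0,0.82],[-20,-2.8,65,0,0.82],[-20,-2.8,65,0,0.82]]]'| egrep "$f|width"
```

```text
ee_pos: [0.5054, 0.1472, -0.0084]
force: [-7.6, -1.9, 9.8]
gripper_force: 5.3
t 8.45 tcp along,lat 0.5207819498570739 0.07683766153057062 -0.008410712023520124 F [-7.5688 -1.8574  9.768 ]
170 [300.3 366.8 417.7 423.6 437.3 441.6] along [532.9 562.  584.2 586.7 592.6 594.5] lat [128.6]
185 [299.6 311.9 345.1 365.6 415.7 439.4] along [532.8 538.3 553.  562.  584.1 594.5] lat [121.9]
200 [299.5 365.5 413.7 437. ] along [532.9 562.6 584.1 594.5] lat [115.]
215 [298.9 310.8 341.8 364.1 411.7 434.4] along [532.8 538.2 552.4 562.5 584.1 594.4] lat [107.9]
230 [298.4 310.2 340.6 362.6 409.7 431.1] along [532.7 538.2 552.3 562.4 584.1 593.9] lat [100.6]
245 [298.3 361.5] along [532.9 562.5] lat [93.1]
red [ 415    0  145   37 3611] along 595.9813031144876 lat 185.97760101505526
red [ 445  241  102   88 6449] along 622.1145458682358 lat 78.40325067751155
ee_pos: [0.4934, 0.1463, 0.0586]
force: [-0.3, 0.5, 0.2]
grip_width: 0.565
gripper_force: 0.0
```

All ten picture views are used, so from here I rely on numbers. The shut fingers jammed at lead = stop −22 mm. From there I'll straddle with a 74 mm opening: one finger over the tab and the other behind the tail.

```bash
f='force:|ee_pos|refus|width'; python3 -m pendant '[[[20,2.6,0,0,0.87],[40,5.2,0,0,0.87],[57.7,7.6,0,0,0.87],[57.7,7.6,0,0,0.87],[57.7,7.6,0,0,0.87]]]'| egrep "$f"; python3 -m pendant '[[[0,0,-10,0,0.87],[0,0,-20,0,0.87],[0,0,-20,0,0.87],[0,0,-20,0,0.87]]]'| egrep "$f"; python3 look.py
python3 - <<'E'
from m import *
s=r.observe();print(R.from_rotvec(s["tcp_rot"]).as_matrix()[:,1],s["grip_width"]);c=r.read_camera("wrist");g=c["img"].max(2)
for v in (235,245,255,262,270,280): print(v,"".join("#" if x<60 else "+" if x<100 else "." for x in g[v,80:480:4]))
E
```

```text
ee_pos: [0.5495, 0.1529, 0.0556]
force: [-0.3, 0.8, -0.4]
grip_width: 0.871
gripper_force: 0.0
ee_pos: [0.5481, 0.1528, 0.0355]
force: [0.3, -0.7, -0.2]
grip_width: 0.872
gripper_force: 0.0
t 9.6667 tcp along,lat 0.5638126041464118 0.07651813737203435 0.03550290782112495 F [ 0.2736 -0.6532 -0.1678]
170 [226.2 236.4 260.5 277.3 309.6 326.3] along [536.3 542.2 556.3 566.  584.8 594.5] lat [121.4]
185 [226.8 277.2 308.7 325.5] along [536.3 566.  584.6 594.5] lat [112.5]
200 [227.5 237.4 260.6 277.2 308.4 312.5 321.6 325.3] along [536.3 542.2 556.1 566.  584.7 587.2 592.6 594.8] lat [103.4]
215 [227.6 277.1] along [536. 566.] lat [94.]
230 [228.6 277.2 292.9 321.4 332.4 341.6] along [536.2 566.1 575.8 593.3 600.1 605.7] lat [84.3]
245 [228.9 277.1 292.7 325.8 326.8 340.7] along [535.9 566.1 575.8 596.4 597.1 605.7] lat [74.3]
red [ 298    0  127   56 4236] along 604.326785378916 lat 193.74510008648173
red [ 340  213   63   66 2877] along 621.6213699309286 lat 80.07376630857773
[ 0.9908  0.1356 -0.0016] 0.8708588698587436
235 ....................................................................................................
245 ....................................................................................................
255 ..............................................................+.....................................
262 ........................+++##........................+...#++++++....+##++...........................
270 .....................##+++###................................+.....+####+++#........................
280 ..................+##+++#####+.....................................+#####++++##.....................
```

Plate now: tail 536.2, lead −18.5 mm from the stop. Centring the TCP at 570 puts the push face about 2.5 mm behind the tail and the tab face at stop +23.

```bash
f='force:|ee_pos|refus'; python3 -m pendant '[[[6,1.8,0,0,0.87],[6,1.8,-15,0,0.87],[6,1.8,-30,0,0.87],[6,1.8,-35.5,0,0.87],[6,1.8,-35.5,0,0.87]]]'| egrep "$f"; python3 -m pendant '[[[0,0,-1,0,0.87],[0,0,-2,0,0.87],[0,0,-2,0,0.87]]]'| egrep "$f"; python3 -m pendant '[[[0,0,-1,0,0.87],[0,0,-2,0,0.87],[0,0,-2,0,0.87]]]'| egrep "$f"; python3 look.py
```

```text
ee_pos: [0.5551, 0.1548, 0.0003]
force: [-0.3, 0.0, -0.5]
gripper_force: 0.0
ee_pos: [0.5562, 0.1551, -0.0001]
force: [-0.3, -0.1, -0.6]
gripper_force: 0.0
ee_pos: [0.5557, 0.155, -0.0026]
force: [0.5, 1.2, 0.8]
gripper_force: 0.0
t 10.6833 tcp along,lat 0.5716806310034389 0.07767543633087073 -0.00260266396500846 F [0.5316 1.1717 0.822 ]
170 [211.3 261.2 301.9 306.5 319.6 323.4] along [543.2 566.  584.7 586.8 592.8 594.5] lat [128.5]
185 [240.2 261.4 301.8 322.5] along [556.2 566.1 584.8 594.5] lat [121.5]
200 [209.3 261.5 301.3 322. ] along [541.5 566.  584.8 594.5] lat [114.3]
215 [207.3 211.6 240.7 262.  300.9 306.4 315.4 321.2] along [540.1 542.1 556.  566.2 584.8 587.4 591.7 594.4] lat [106.9]
230 [206.3 212.6 241.4 262.1 300.5 312.6] along [539.1 542.2 556.1 566.2 584.8 590.6] lat [99.3]
245 [204.4 262.1] along [537.7 566.1] lat [91.5]
red [ 306    0  125   33 2858] along 607.154570145229 lat 189.26479338121052
red [ 340  238   79   69 2508] along 621.7205397381753 lat 84.86078230133866
```

```bash
f='force:|ee_pos|refus'; python3 -m pendant '[[[-1.5,0,0,0,0.87],[-1.5,0,-1,0,0.87],[-1.5,0,-2,0,0.87],[-1.5,0,-2,0,0.87]]]'| egrep "$f"; for i in 1; do python3 -m pendant '[[[0,0,-1,0,0.87],[0,0,-2,0,0.87],[0,0,-2,0,0.87]]]'| egrep "$f"; python3 -m pendant '[[[0,0,-1,0,0.87],[0,0,-2,0,0.87],[0,0,-2,0,0.87]]]'| egrep "$f";  python3 -m pendant '[[[0,0,-1,0,0.87],[0,0,-2,0,0.87],[0,0,-2,0,0.87]]]'| egrep "$f";done; python3 look.py
```

```text
ee_pos: [0.554, 0.155, -0.0049]
force: [0.7, 0.4, -0.7]
gripper_force: 0.0
ee_pos: [0.5545, 0.155, -0.0066]
force: [-1.0, -1.1, 2.6]
gripper_force: 1.0
ee_pos: [0.5547, 0.1551, -0.0086]
force: [-0.1, -0.0, 3.0]
gripper_force: 1.5
ee_pos: [0.5547, 0.1551, -0.0106]
force: [0.5, 0.0, 3.5]
gripper_force: 2.0
t 11.8167 tcp along,lat 0.5706901257569093 0.07784334313856485 -0.010570766964615494 F [0.5032 0.05   3.4964]
170 [220.4 262.8 306.3 311.5 323.8 329.2] along [547.7 566.1 584.8 587.1 592.4 594.7] lat [129.9]
185 [240.4 263.1 305.9 328.1] along [556.2 566.1 584.9 594.6] lat [123.3]
200 [203.4 209.4 240.8 263.1 305.3 327.3] along [539.5 542.2 556.1 566.1 584.8 594.5] lat [116.6]
215 [202.4 210.4 241.4 263.3 304.9 326.3] along [538.6 542.2 556.2 566.1 584.8 594.4] lat [109.6]
230 [201.4 211.3 241.7 263.5 304.4 311.3] along [537.7 542.2 556.1 566.1 584.8 587.9] lat [102.4]
245 [263.6] along [566.] lat [95.]
red [ 317    0  119   28 2271] along 606.5801874235154 lat 187.7927327335342
red [ 343  243   81   68 2514] along 621.4545846905072 lat 87.96577699145107
```

Tab contact came at TCP z ≈ −6 mm, as predicted; continuing down to the stop.

```bash
f='force:|ee_pos|refus'; python3 -m pendant '[[[0,0,-1,0,0.87],[0,0,-2,0,0.87],[0,0,-2,0,0.87]]]'| egrep "$f"; python3 -m pendant '[[[0,0,-1,0,0.87],[0,0,-2,0,0.87],[0,0,-2,0,0.87]]]'| egrep "$f";  python3 -m pendant '[[[0,0,-0.5,0,0.87],[0,0,-1,0,0.87],[0,0,-1,0,0.87]]]'| egrep "$f";python3 -m pendant '[[[0,0,-0.5,0,0.87],[0,0,-1,0,0.87],[0,0,-1,0,0.87]]]'| egrep "$f"; python3 look.py
```

```text
ee_pos: [0.5545, 0.155, -0.0126]
force: [-0.5, 0.0, 5.7]
gripper_force: 2.8
ee_pos: [0.5543, 0.155, -0.0141]
force: [-2.0, -0.9, 9.9]
gripper_force: 5.3
ee_pos: [0.5544, 0.1551, -0.0143]
force: [-4.5, -1.4, 19.4]
gripper_force: 9.6
ee_pos: [0.5544, 0.1551, -0.0145]
force: [-8.9, -2.1, 27.5]
gripper_force: 13.8
t 12.8667 tcp along,lat 0.5704338007073719 0.07790594041444274 -0.014497658452791516 F [-8.9164 -2.1476 27.5128]
170 [233.3 263.  307.8 313.7 325.  331. ] along [553.6 566.  584.8 587.3 592.  594.6] lat [130.5]
185 [239.8 263.2 307.  330.1] along [556.1 566.  584.7 594.5] lat [124.1]
200 [202.3 207.9 240.5 263.3 306.9 329.3] along [539.7 542.1 556.2 566.  584.8 594.5] lat [117.6]
215 [201.4 263.5 305.9 328.3] along [538.9 566.  584.6 594.4] lat [110.8]
230 [200.4 209.6 241.4 263.8 305.9 310.5 323.7 327.5] along [538.  542.1 556.2 566.1 584.8 586.8 592.7 594.4] lat [103.9]
245 [264.] along [566.1] lat [96.6]
red [ 321    0  116   25 1967] along 606.3784155598541 lat 187.00939656989473
red [ 343  244   76   68 2352] along 618.0664025715789 lat 90.52095742531817
```

```bash
f='force:|ee_pos|refus'; python3 -m pendant '[[[0,0,0.6,0,0.87],[0,0,1.2,0,0.87],[0,0,1.2,0,0.87]]]'| egrep "$f"
cat > tab.py <<'E'
from m import *
s=r.observe();c=r.read_camera("wrist");h=cv2.cvtColor(c["img"],cv2.COLOR_RGB2HSV)
m=(((h[:,:,0]<8)|(h[:,:,0]>172))&(h[:,:,1]>150)&(h[:,:,2]>60)).astype(np.uint8)
n,l,st,ce=cv2.connectedComponentsWithStats(m)
for i in range(1,n):
  if st[i,4]>100 and st[i,1]>100:
    for v in (250,260,270):
      u=np.where(l[v]==i)[0]
      if len(u):
        for z in (.0195,.022,.031,.038): print(st[i],v,u.min(),u.max(),z,(ray(c,[[u.min(),v],[u.max(),v]],z,s)[:,:2]@AX*1e3).round(1),(ray(c,[[u.max(),v]],z,s)[:,:2]@LT*1e3).round(1))
g=c["img"].min(2)
for v in (255,265,275): print(v,g[v,255:300].tolist())
E
python3 tab.py
```

```text
ee_pos: [0.5543, 0.155, -0.0143]
force: [-5.1, -1.1, 17.3]
gripper_force: 8.8
[ 343  243   76   69 2455] 250 347 418 0.0195 [604.5 637.6] [92.4]
[ 343  243   76   69 2455] 250 347 418 0.022 [603.8 636.3] [93.5]
[ 343  243   76   69 2455] 250 347 418 0.031 [601.5 631.7] [97.5]
[ 343  243   76   69 2455] 250 347 418 0.038 [599.7 628.2] [100.5]
[ 343  243   76   69 2455] 260 348 416 0.0195 [605.3 637.3] [87.3]
[ 343  243   76   69 2455] 260 348 416 0.022 [604.6 636. ] [88.5]
[ 343  243   76   69 2455] 260 348 416 0.031 [602.2 631.5] [92.8]
[ 343  243   76   69 2455] 260 348 416 0.038 [600.4 627.9] [96.1]
[ 343  243   76   69 2455] 270 347 415 0.0195 [605.2 637.5] [82.1]
[ 343  243   76   69 2455] 270 347 415 0.022 [604.5 636.2] [83.4]
[ 343  243   76   69 2455] 270 347 415 0.031 [602.1 631.6] [88.1]
[ 343  243   76   69 2455] 270 347 415 0.038 [600.3 628.1] [91.7]
255 [248, 247, 247, 248, 248, 248, 248, 247, 245, 204, 73, 57, 80, 98, 100, 97, 98, 98, 99, 99, 98, 98, 99, 99, 100, 98, 99, 98, 97, 96, 96, 95, 93, 76, 56, 56, 57, 56, 56, 56, 55, 55, 56, 56, 56]
265 [249, 248, 248, 248, 248, 248, 248, 248, 247, 212, 76, 79, 99, 99, 99, 97, 97, 99, 99, 97, 96, 96, 98, 98, 99, 98, 99, 98, 96, 96, 105, 99, 85, 87, 86, 87, 87, 87, 88, 89, 90, 85, 76, 74, 79]
275 [249, 249, 248, 248, 249, 249, 249, 249, 247, 216, 86, 58, 57, 81, 99, 97, 97, 99, 98, 97, 96, 97, 98, 98, 98, 99, 99, 98, 97, 96, 125, 163, 187, 205, 219, 228, 226, 216, 216, 218, 218, 219, 220, 218, 215]
```

The tab spans stop +20…+53 at z = 0.0195, so it is fully down with the plate still at −18.6 mm. I'll ease the force a little and push.

```bash
f='force:|ee_pos|refus'; python3 -m pendant '[[[0,0,0.5,0,0.87],[2,0.3,0.5,0,0.87],[4,0.6,0.5,0,0.87],[7,1,0.5,0,0.87],[10,1.4,0.5,0,0.87]]]'| egrep "$f"; python3 -m pendant '[[[0,0,0,0,0.87],[0,0,0,0,0.87]]]'| egrep "$f";python3 look.py; python3 tab.py | grep 0.0195
```

```text
ee_pos: [0.5548, 0.1551, -0.0143]
force: [-38.8, -5.2, 53.6]
gripper_force: 26.7
ee_pos: [0.5546, 0.1551, -0.0141]
force: [-31.5, -4.4, 45.6]
gripper_force: 22.9
t 13.8 tcp along,lat 0.5705985426540053 0.07787874507903149 -0.014140445980085285 F [-31.5086  -4.4298  45.5684]
170 [236.4 261.2 306.  311.8 323.3 329.2] along [555.6 566.1 584.9 587.3 592.2 594.6] lat [130.4]
185 [238.5 261.4 305.4 328.2] along [556.3 566.1 584.8 594.5] lat [124.]
200 [238.7 261.8 305.  327.8] along [556.2 566.2 584.8 594.7] lat [117.4]
215 [204.3 262.  304.4 326.5] along [540.8 566.2 584.8 594.5] lat [110.5]
230 [203.3 208.4 239.6 262.  303.9 309.2 321.7 326. ] along [539.9 542.2 556.1 566.1 584.7 587.1 592.6 594.5] lat [103.5]
245 [201.3 262.1] along [538.5 566.1] lat [96.2]
red [ 320    0  115   25 1935] along 606.6409930951701 lat 186.95773407477867
red [ 341  244   77   68 2381] along 617.7964483218046 lat 90.4482777752069
[ 341  243   77   69 2523] 250 345 417 0.0195 [604.3 637.4] [92.9]
[ 341  243   77   69 2523] 260 346 415 0.0195 [605.1 637.2] [87.8]
[ 341  243   77   69 2523] 270 345 414 0.0195 [605.  637.4] [82.7]
```

The tab finger locks by friction: the pads swing forward as they are dragged shut, so the tip wedges. A better way is to keep the tab finger still and close the gripper to bring the push finger in, raising the TCP along the linkage arc. I'll back off, open fully and re-seat.

```bash
f='force:|ee_pos|refus|width'; python3 -m pendant '[[[-5,-0.7,0,0,0.87],[-10,-1.4,5,0,0.87],[-10,-1.4,20,0,1],[-10,-1.4,20,0,1],[-10,-1.4,20,0,1]]]'| egrep "$f"; python3 -m pendant '[[[5.5,0.6,0,0,1],[5.5,0.6,0,0,1],[5.5,0.6,0,0,1]]]'| egrep "$f"; python3 look.py; python3 tab.py | grep 0.031
```

```text
ee_pos: [0.554, 0.1551, 0.005]
force: [1.4, 0.1, -0.6]
grip_width: 0.997
gripper_force: 0.0
ee_pos: [0.5597, 0.1554, 0.0042]
force: [0.1, 0.4, -0.5]
grip_width: 1.002
gripper_force: 0.0
t 14.5667 tcp along,lat 0.5756562238525927 0.07752988274954752 0.004188045961376438 F [ 0.0722  0.3645 -0.4991]
170 [201.4 203.5 232.8 253.4 292.7 297.5 308.7 313.1] along [541.1 542.1 556.2 566.1 584.9 587.2 592.6 594.7] lat [127.3]
185 [200.3 204.6 233.5 254.  292.3 312.3] along [540.1 542.2 556.2 566.2 584.8 594.6] lat [120.]
200 [254.1 291.7 312.1] along [566.1 584.7 594.8] lat [112.4]
215 [206.4 234.4 254.2 291.8 295.9 307.6 311.4] along [542.1 556.1 566.  584.8 586.9 592.8 594.7] lat [104.7]
230 [254.5] along [566.] lat [96.7]
245 [255.1 274.  290.9 322.5 331.6] along [566.2 575.9 584.7 600.9 605.6] lat [88.5]
red [ 291    0  127   37 3212] along 607.4441133899531 lat 190.56675808357858
red [ 330  233   73   71 3107] along 618.0469525865597 lat 81.97063790630773
[ 330  232   74   72 3192] 250 333 402 0.031 [604.6 638.4] [89.1]
[ 330  232   74   72 3192] 260 333 401 0.031 [604.9 638.5] [83.7]
[ 330  232   74   72 3192] 270 332 400 0.031 [604.7 638.7] [78.3]
```

```bash
f='force:|ee_pos|refus'; python3 -m pendant '[[[0,0,-4,0,1],[0,0,-8,0,1],[0,0,-12,0,1],[0,0,-16,0,1],[0,0,-20,0,1]]]'| egrep "$f"; python3 -m pendant '[[[0,0,-1,0,1],[0,0,-2,0,1],[0,0,-2,0,1]]]'| egrep "$f"; python3 -m pendant '[[[0,0,-0.5,0,1],[0,0,-1,0,1],[0,0,-1,0,1]]]'| egrep "$f";  python3 tab.py | grep 0.0195; python3 look.py
```

```text
ee_pos: [0.5604, 0.1557, -0.0151]
force: [0.6, 0.1, 3.5]
gripper_force: 1.7
ee_pos: [0.5602, 0.1557, -0.0169]
force: [2.2, 0.0, 3.7]
gripper_force: 1.7
ee_pos: [0.5601, 0.1556, -0.0178]
force: [1.8, 0.4, 3.7]
gripper_force: 1.9
[ 333  246   78   70 3102] 250 337 410 0.0195 [604.8 637.9] [93.8]
[ 333  246   78   70 3102] 260 337 408 0.0195 [605.1 637.6] [88.8]
[ 333  246   78   70 3102] 270 337 407 0.0195 [605.4 637.8] [83.8]
t 15.6333 tcp along,lat 0.5760813075311784 0.0776991791928112 -0.017780143085411128 F [1.8723 0.2058 3.8193]
170 [228.4 232.6 233.4 249.1 294.8 302.5 311.6 318.9] along [557.6 559.3 559.7 566.1 584.8 587.9 591.6 594.6] lat [130.9]
185 [225.7 249.4 294.9 318.1] along [556.2 566.1 584.9 594.5] lat [124.7]
200 [226.2 250.  294.4 317.7] along [556.2 566.2 584.8 594.6] lat [118.2]
215 [250.1 293.8 316.8] along [566.1 584.7 594.5] lat [111.6]
230 [227.4 250.4 293.9 298.3 312.  316.4] along [556.1 566.1 584.8 586.7 592.7 594.6] lat [104.9]
245 [251.  300.4 306.6] along [566.2 587.8 590.6] lat [97.9]
red [ 311    0  111   22 1632] along 606.8716518770307 lat 186.23604333850574
red [ 333  247   78   69 3003] along 613.6972502454399 lat 87.65489762631522
```

Tab down again (≈0.44 rad). Now a stepwise close, with the TCP following.

```bash
f='force:|ee_pos|refus|width'; python3 -m pendant '[[[1.2,0.2,0.8,0,0.97],[2.5,0.3,1.7,0,0.94],[2.5,0.3,1.7,0,0.94],[2.5,0.3,1.7,0,0.94]]]'| egrep "$f";   python3 tab.py | grep 0.0195; python3 look.py
```

```text
ee_pos: [0.5621, 0.1559, -0.0161]
force: [0.1, 0.2, 6.1]
grip_width: 0.944
gripper_force: 3.1
[ 328  244   76   70 3023] 250 331 403 0.0195 [604.5 637.5] [93.1]
[ 328  244   76   70 3023] 260 332 402 0.0195 [605.2 637.6] [88.1]
[ 328  244   76   70 3023] 270 331 400 0.0195 [605.  637.3] [83.]
t 16.0667 tcp along,lat 0.5780971613104758 0.07773045643426431 -0.016089099319463916 F [-0.6448 -0.4284  6.4363]
170 [228.4 232.6 233.4 248.3 290.  296.5 307.4 313.4] along [559.4 561.2 561.5 567.6 584.9 587.6 592.2 594.6] lat [130.7]
185 [225.2 248.8 289.8 312.8] along [557.8 567.7 584.9 594.6] lat [124.3]
200 [225.7 249.  289.4 312.2] along [557.7 567.7 584.9 594.6] lat [117.8]
215 [249.3 288.9 311.5] along [567.6 584.7 594.5] lat [111.1]
230 [227.  249.9 289.  293.6 306.8 311.4] along [557.7 567.7 584.9 586.9 592.7 594.7] lat [104.3]
245 [250.1] along [567.7] lat [97.2]
red [ 303    0  113   23 1762] along 607.1574330930654 lat 186.62072352661605
red [ 328  245   76   69 2929] along 613.8622412098606 lat 87.89216253215277
```

It works: the plate's lead has moved to 567.7 with the tab held.

```bash
f='force:|ee_pos|refus|width'; python3 -m pendant '[[[1.2,0.2,0.8,0,0.91],[2.5,0.3,1.7,0,0.88],[2.5,0.3,1.7,0,0.88],[2.5,0.3,1.7,0,0.88]]]'| egrep "$f";python3 -m pendant '[[[1.2,0.2,0.8,0,0.85],[2.5,0.3,1.6,0,0.82],[2.5,0.3,1.6,0,0.82],[2.5,0.3,1.6,0,0.82]]]'| egrep "$f";   python3 tab.py | grep 0.0195; python3 look.py
```

```text
ee_pos: [0.5646, 0.1563, -0.0143]
force: [0.5, 0.4, 7.9]
grip_width: 0.875
gripper_force: 3.4
ee_pos: [0.5671, 0.1566, -0.0127]
force: [-0.3, -0.4, 7.1]
grip_width: 0.823
gripper_force: 3.5
[ 317  241   74   69 2917] 250 319 389 0.0195 [604.5 637.5] [91.6]
[ 317  241   74   69 2917] 260 320 388 0.0195 [605.2 637.6] [86.4]
[ 317  241   74   69 2917] 270 320 387 0.0195 [605.4 637.6] [81.2]
t 16.8333 tcp along,lat 0.5831041362997431 0.07768267871231074 -0.01272556608420769 F [-0.4626 -0.1724  8.0521]
170 [227.4 231.6 236.4 260.8 277.9 283.3 295.4 301.2] along [563.5 565.3 567.3 577.7 585.  587.3 592.4 594.9] lat [130.1]
185 [238.2 261.  277.8 300.2] along [567.9 577.7 584.9 594.6] lat [123.6]
200 [238.7 261.1 277.7 300. ] along [567.9 577.7 585.  594.7] lat [116.9]
215 [238.5 261.3 277.7 299.4] along [567.6 577.7 585.  594.6] lat [110.1]
230 [239.4 261.5 277.6 283.2] along [567.7 577.7 584.9 587.5] lat [103.]
245 [206.3 259.6] along [552.4 576.8] lat [95.7]
red [ 287    0  116   26 2047] along 607.6644202487759 lat 187.2509236975385
red [ 317  242   74   68 2803] along 614.3562042808702 lat 87.74146715896576
```

```bash
f='force:|ee_pos|refus|width'; python3 -m pendant '[[[1.2,0.2,0.7,0,0.79],[2.5,0.3,1.4,0,0.76],[2.5,0.3,1.4,0,0.76],[2.5,0.3,1.4,0,0.76]]]'| egrep "$f";python3 -m pendant '[[[0.8,0.1,0.4,0,0.74],[1.6,0.2,0.8,0,0.72],[1.6,0.2,0.8,0,0.72],[1.6,0.2,0.8,0,0.72]]]'| egrep "$f";   python3 tab.py | grep 0.0195; python3 look.py
```

```text
ee_pos: [0.5694, 0.157, -0.0113]
force: [-1.1, 0.4, 7.0]
grip_width: 0.763
gripper_force: 3.8
ee_pos: [0.5701, 0.157, -0.0105]
force: [-3.3, -0.6, 10.5]
grip_width: 0.725
gripper_force: 10.5
[ 310  240   72   67 2720] 250 312 380 0.0195 [604.7 637.2] [90.7]
[ 310  240   72   67 2720] 260 313 379 0.0195 [605.4 637.2] [85.5]
[ 310  240   72   67 2720] 270 312 378 0.0195 [605.1 637.3] [80.1]
t 17.6 tcp along,lat 0.5862063976758705 0.07771208634934201 -0.010476613446334632 F [-3.5897  1.1616  9.9264]
170 [243.4 275.9 288.4 293.1] along [573.3 587.3 592.7 594.8] lat [129.7]
185 [247.6 293.1] along [574.9 594.9] lat [123.1]
200 [247.8 292.6] along [574.8 594.7] lat [116.3]
215 [248.5 292.1] along [575.  594.7] lat [109.4]
230 [248.6 277.6] along [574.9 588.1] lat [102.2]
245 [217.3 252.7] along [560.2 576.6] lat [94.8]
red [ 277    0  118   28 2220] along 608.055254777915 lat 187.73281154669857
red [ 310  241   72   66 2622] along 615.0193004692424 lat 87.90564983366279
```

The plate has closed the gap to the stop (pads moved +7.1 mm to lead ≈ 584.8) with the tab fully down. Now back the push finger off, lift and check.

```bash
f='force:|ee_pos|refus|width'; python3 -m pendant '[[[0,0,0,0,0.76],[-0.5,0,-0.5,0,0.79],[-0.5,0,-0.5,0,0.79],[-0.5,0,3,0,0.79],[-0.5,0,8,0,0.79]]]'| egrep "$f"; python3 -m pendant '[[[0,0,20,0,0.79],[0,0,45,0,0.79],[0,0,65,0,0.79],[0,0,65,0,0.79],[0,0,65,0,0.79]]]'| egrep "$f"; python3 look.py
python3 - <<'E'
from m import *
s=r.observe();c=r.read_camera("wrist");h=cv2.cvtColor(c["img"],cv2.COLOR_RGB2HSV)
m=(((h[:,:,0]<8)|(h[:,:,0]>172))&(h[:,:,1]>150)&(h[:,:,2]>60)).astype(np.uint8)
n,l,st,ce=cv2.connectedComponentsWithStats(m)
for i in range(1,n):
  if st[i,4]>100 and st[i,1]>100:
    v=int(ce[i][1]);u=np.where(l[v]==i)[0]
    for th in (0,.1,.2,.3,.4,.45):
      # tab end points about pivot: level: dx 9..42, dz -4.5
      a=.45-th;p=[(595.8+x*np.cos(a)+4.5*np.sin(a),.024+(x*np.sin(a)-4.5*np.cos(a))/1e3) for x in (9,42)]
      q=[ray(c,[[k,v]],z,s)[0,:2]@AX*1e3 for k,(_,z) in zip((u.min(),u.max()+1),p)]
      print(th,"pred",np.round([p[0][0],p[1][0]],1),"seen",np.round(q,1))
E
```

```text
ee_pos: [0.5698, 0.1568, -0.0033]
force: [1.1, -0.1, -0.6]
grip_width: 0.791
gripper_force: 0.0
ee_pos: [0.5717, 0.1572, 0.0634]
force: [-0.1, -0.2, -0.0]
grip_width: 0.79
gripper_force: 0.0
t 18.4833 tcp along,lat 0.5878196485026183 0.0776582164982993 0.0633883928102609 F [-0.0635 -0.233  -0.0304]
170 [223.8 233.3 253.7 283.4] along [554.7 561.  574.7 594.7] lat [118.2]
185 [224.6 233.7 254.  283.3] along [554.7 560.9 574.8 594.7] lat [107.9]
200 [225.6 269.9 270.5 271.5 273.1 277.9] along [555.  585.6 585.9 586.6 587.7 591. ] lat [97.4]
215 [226.  282.  291.  297.4] along [554.7 594.  600.3 604.8] lat [86.6]
230 [226.6 297.1] along [554.7 604.8] lat [75.4]
245 [227.4 280.4] along [554.7 592.9] lat [63.9]
red [ 255    0  112   67 4006] along 608.1185210150297 lat 198.2136848754643
red [ 297  202   50   51 2283] along 620.7349701549347 lat 80.7186725558843
0 pred [605.9 635.6] seen [605.5 635.5]
0.1 pred [605.8 636.8] seen [605.6 636.6]
0.2 pred [605.6 637.6] seen [605.7 637.6]
0.3 pred [605.4 638. ] seen [605.8 638.7]
0.4 pred [605. 638.] seen [605.9 639.8]
0.45 pred [604.8 637.8] seen [605.9 640.3]
```

The tail is at 554.7 across all rows (square), the lead is 584.7 against the stop at 584.8, and the nose lies over the plate. The robot is clear, so I'm handing in.

```bash
python3 -c "from cell import r;print(r.close_job())"
```

```text
the job is handed in; nothing more can be done
None
```

I handed the job in at about 18.5 s: the plate measured home against the back stop and square, the tab is released with the nose over the plate, and the arm is clear. The final clip angle could not be read precisely from the images, and no verdict came back.

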